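Square up the corner of an instrument case

TASK

Pick up the aluminium L-shaped square by its tail and press it level over the near corner of the instrument case, one leg along each panel, until both clip-on panels are home with their soft seals squeezed flat and both legs lie flush against the panels without a gap; keep it pressed with about 12 N on each panel for one second, never more than 25 N. Then lay the square back flat in the middle of the black tool mat and let go. Touch the panels only with the square, and leave the things around alone.

Things in the scene. Friction and masses are not known exactly. Their poses are not given: they have to be found in the camera images.
- case: Grey instrument case, 140 x 110 x 60 mm high, fixed. Origin: its near corner edge, at bench height. x runs along the 140 mm end panel, y along the 110 mm side panel, both into the case; z up. The corner points towards the robot (yaw about -45 degrees, +-20). With both panels home and seals flat their outer faces are nominally the planes x = 0 (side) and y = 0 (end).
- side_panel: Smooth aluminium panel, case's x = 0 side, y 10 to 110 mm, 60 high. Pressed along +x: friction clips slide up to 4 mm at 3 N, a seal behind squeezes by an unknown 0 to 3.5 mm at 4.5 N (both stay), then 7 to 12 N more per mm. Its final plane is up to 2.5 mm in or out of nominal: find it by feel. Frame: nominal, equals the case's; it does not move.
- end_panel: The same kind of panel on the case's y = 0 side, x 10 to 140 mm, 60 mm high, pressed in along +y. Same clips, seal, spring and unknown offset (independent of the other). The legs rub on the panels, so the force felt towards one panel also holds friction from the other (up to about a third of its load). Frame: nominal, equal to the case's; it does not move.
- side_clip (a joint): How far the side panel's clips are pushed in along the case's +x: 0.004 m is fully home, 0 is 4 mm out. Starts 0 to 1.5 mm in. The seal's squeeze is not shown by it.
- end_clip (a joint): How far the end panel's clips are pushed in along the case's +y: 0.004 m is fully home, 0 is 4 mm out. Starts 0 to 1.5 mm in. The seal's squeeze is not shown by it.
- square: Loose aluminium square, 0.19 to 0.29 kg, lying flat. Two legs, 75 mm long inside, 14 thick, 25 high, along its +x and +y. Origin: inner corner, at the underside; z up. Inner (bearing) faces: planes x = 0, y = 0, so on the finished corner it is parallel to the case's frame. A tail 14 mm thick, 40 high, runs out along (-1,-1) to 62 mm from the origin.
- square_grip (a point): The place to grip the square: in the middle of the tail's thickness, 46 mm out from the inner corner along the diagonal, 24 mm above the underside. Fingers close across the tail, along the square's (1,-1) direction. Frame parallel to the square's.
- square_mid (a point): A point on the square's underside plane, 5 mm along both its x and y from the inner corner: about its middle.
- tool_mat: Black rubber tool mat, 200 x 200 x 4 mm, fixed to the bench; origin at the centre of its underside. The square lies on it at the start, with its middle near the mat's centre and its tail towards the robot.
- wool_tin: Bystander: steel tin of copper wool, 70 mm across, 43 mm high; origin under its centre.
- flux_tin: Bystander: flat brass-coloured tin, 54 mm across, 20 mm high; origin under its centre.
- brush: Bystander: small brush lying on the bench.
- marker_case: Bystander: flat grey marker case, 120 x 60 x 14 mm; origin under its centre.
Mind the look-alikes: they are no part of the job. Leave any green or pink look-alike of the square alone.

How it is judged:
By the outcome, as a careful person would: the job done as asked, in the order asked, and still so for the second after the job is handed in, with the robot touching nothing.
It also fails if it takes over 69 s, if anything falls off the work surface, if the arm or the gripper's body presses on something with over 40 N, if the wrist force passes 120 N, or if a joint passes its speed limit or range.

ROBOT

A 6-joint arm with a two-finger parallel gripper is mounted at the origin on the work surface. World frame = base frame: x ahead of the robot, y to its left, z up, the work surface at z = 0. Lengths are in m, angles in rad, forces in N, time in s.
With the tool pointing down it reaches from about 0.375 to 0.9 m from the base axis. Payload 3.1 kg.
Tool frame: the origin (TCP) lies at the centre of the arm's flange, where the gripper is bolted on; the fingertips stand 173 mm ahead of it and the grasp point (between the pads) lies 155 mm ahead of it; z points along the fingers, x is the direction in which the jaws open and shut, and the axes are right-handed (so a half turn about z gives the same grasp; the last joint's range is limited). The gripper opens to 85 mm and grips with 20 to 120 N. Pads are 22 mm wide; open, the fingers measure 114 mm over their backs; the gripper's body (76 mm by 85 mm) begins 54 mm behind the grasp point. The pads swing forward as they close: fully open they stand 13 mm farther back than shut.
Start: joints at [-1.482, 0.527, 1.433, -0, 1.181, -0.178], TCP at [0.165, -0.603, 0.405] pointing down, gripper open.
Joint ranges: [-3.08, 3.08], [-0.75, 2.2], [0.22, 2.44], [-1.43, 4.57], [0, 2.65], [-2.85, 2.85]. Speed limits (rad/s): [2.79, 2.79, 3.14, 3.14, 3.14, 3.14].

INTERFACE

Orientations are given as a unit quaternion [x, y, z, w].
In Python, from station import manip gives the robot as it stands.
- The arm moves only by the shell command python3 -m jog 'ROWS' [OPENING] [FORCE]. ROWS is JSON, a list that holds one entry, the list of rows, each a list of 4 numbers: the shift along the world's x, y, z in mm, then the turn about the world's z in degrees. A call has exactly 8 rows; each row shifts and turns the commanded pose from where the row before left it; what a row does not reach is not made up. A row lasts 1/8 s, in which the tool goes at most 62.5 mm and 10.7 degrees, less where a joint would pass 70% of its speed; a pose out of reach is approached as far as the arm can. A call is refused whole if a number of a shift passes 62.5 or a number of a turn 10.7, either way. A call with a gripper value outside its range is refused whole. OPENING is the opening in per cent of the stroke, from 0 (shut) to 100 (fully open), set as the call begins (- or left out, the last holds). The fingers move at their own pace and stop on an object; FORCE is the grip in N (left out, the last holds). Time passes only in rows, so rows that do not move let the fingers close, or fill a call up. It gives the time, the measured TCP pose, the force and the opening at its end, in the units of the state.
- manip.sense(): the state, without advancing time (a new reading comes with each control period).
- manip.snapshot(name): name is "scene" or "top"; returns the picture (400x640x3 uint8, red, green, blue); there is no depth.
- manip.camera_info(name): a dict with "fx", "fy", "cx", "cy" (pixels), "R" (3x3) and "t" (3): a world point X has camera coordinates R X + t. Camera axes: x right, y down, z forward; pixel columns grow to the right and rows downward; lengths in m; the calibration is good to about 2 mm. A picture is of the moment at which its call begins. camera_info takes no time and is no camera call.
- manip.sign_off(): hands the job in, once; it reports no verdict.
The state is a dict: "t": time; "q": joint angles; "qd": joint speeds; "tau": joint torques, N m; "tcp_pos": TCP position; "tool_rot": TCP orientation; "force": force on the tool from outside, world axes, zero at the start; "ft_torque": the same for the moment, N m; "finger_gap": opening from 0.0 (shut) to 1.0 (fully open).
Only numpy, scipy, OpenCV 4.12 (cv2) and the standard library are available. Lean on these libraries where they do the work, as an engineer would, in place of code of your own. Each camera call takes 0.05 s, during which the arm holds its last target. There are 200 camera calls.

## Working session

There is one attempt and no reset: what is moved stays moved. The work goes in short steps, Python scripts to look and compute and a shell command to move; the robot and the scene stay as the last step left them, time stands still between calls to the robot, and variables do not carry over. Pictures are saved under pics/ and viewed, about 8 in all and at most 12, crops included, and the job is handed in when it is done.

```bash
ls; mkdir -p pics; python3 - <<'E'
from station import manip
import cv2
for n in("scene","top"):
    cv2.imwrite(f"pics/{n}0.png",manip.snapshot(n)[:,:,::-1]); c=manip.camera_info(n); print(n,{k:(v if not hasattr(v,'tolist') else v.tolist()) for k,v in c.items()})
s=manip.sense();print(s)
E
```

```text
pics
scene {'fx': 380.73934281054096, 'fy': 380.73934281054096, 'cx': 323.40053429143273, 'cy': 200.11980038473234, 'R': [[-0.7342981490268828, 0.6787299696953683, 0.011482881738412143], [0.45937676740951094, 0.5092981635819767, -0.7277282227153309], [-0.499779165132043, -0.5290945178409531, -0.6857694782436496]], 't': [0.32072128096046426, -0.23017686078420369, 1.5719569064002814]}
top {'fx': 427.016804853414, 'fy': 427.016804853414, 'cx': 319.73924215656, 'cy': 201.08420250805207, 'R': [[-0.017579726905009314, -0.9998221828107101, 0.006823192916251802], [-0.9818180774420272, 0.01597231921326144, -0.18915112430802922], [0.18900850777144165, -0.010024359260161032, -0.9819242823209111]], 't': [0.07047747552107338, 0.509921381041659, 1.2085406714960638]}
{'t': 0.1, 'q': array([-1.48248942e+00,  5.28387520e-01,  1.43381191e+00, -1.41281989e-05,
        1.18144393e+00, -1.78467807e-01]), 'qd': array([-9.14463778e-04, -2.67729174e-03, -2.31944482e-03,  8.47051694e-05,
       -7.25087297e-04, -7.85907906e-04]), 'tau': array([-5.00323440e-04, -4.43305242e+01, -1.78586072e+01, -2.55766272e-04,
        3.88158645e-03, -6.26285711e-06]), 'tcp_pos': array([ 0.16478047, -0.60254784,  0.40381034]), 'tool_rot': array([ 7.94866490e-01, -6.06783496e-01, -6.96446890e-04, -7.52565365e-04]), 'force': array([ 0.07545041, -0.2573868 ,  0.07246529]), 'ft_torque': array([-0.03202741, -0.03114544,  0.0200654 ]), 'finger_gap': 1.0025821260237315}
```

View pics/scene0.png

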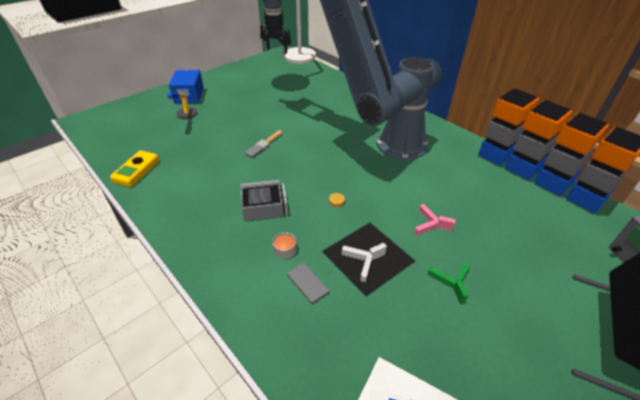

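View pics/top0.png

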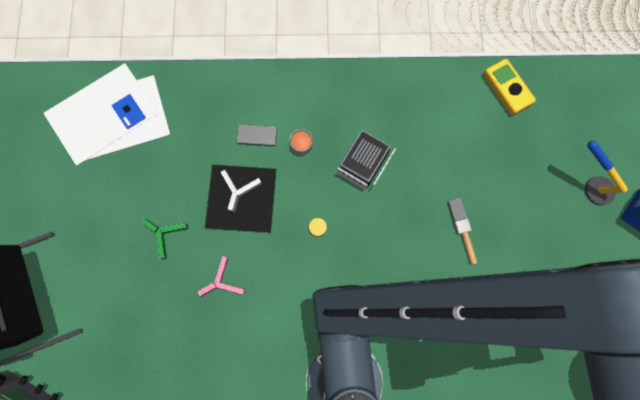

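The aluminium square lies on the black mat, at about (235,190) in the top view and (367,255) in the scene view. The green look-alike at top (163,235) and the pink one at (220,283) are off the mat and the wrong colour, so they stay untouched. The case is at top (365,158). One enlarged crop will confirm this.

```bash
python3 - <<'E'
import cv2,numpy as np
t=cv2.imread('pics/top0.png');s=cv2.imread('pics/scene0.png')
f=lambda im,x,y,w,h:cv2.resize(im[y:y+h,x:x+w],(400,300),interpolation=cv2.INTER_CUBIC)
out=np.vstack([np.hstack([f(t,200,155,80,60),f(t,325,125,80,60)]),np.hstack([f(s,328,225,80,60),f(s,225,165,80,60)])])
cv2.imwrite('pics/crop.png',out)
E
```

```text
(no output)
```

View pics/crop.png

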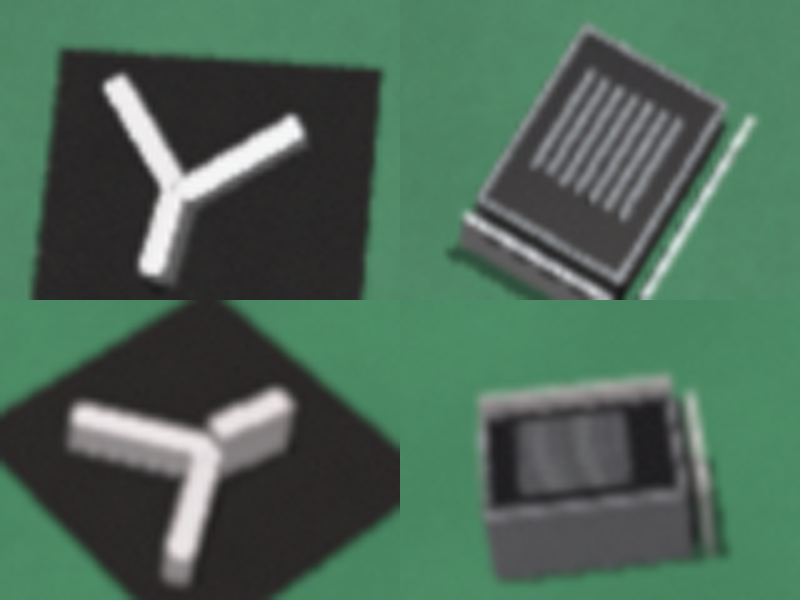

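The crops confirm it: the white aluminium square is on the mat with its tail pointing down in the top view (tail end at about top (231,209)). The case's near corner is at about (370,184), with two bright panel edges standing proud. Next I'll fit both poses numerically.

```bash
cat > h.py <<'E'
import cv2,numpy as np
from station import manip
from scipy.optimize import minimize
C={n:manip.camera_info(n) for n in("scene","top")}
def proj(n,X):
    c=C[n];p=np.atleast_2d(X)@np.array(c['R']).T+np.array(c['t']);return np.c_[c['fx']*p[:,0]/p[:,2]+c['cx'],c['fy']*p[:,1]/p[:,2]+c['cy']]
def unproj(n,uv,z):
    c=C[n];R=np.array(c['R']);o=-R.T@np.array(c['t']);uv=np.atleast_2d(uv)
    d=np.c_[(uv[:,0]-c['cx'])/c['fx'],(uv[:,1]-c['cy'])/c['fy'],np.ones(len(uv))]@R
    return o+d*((z-o[2])/d[:,2])[:,None]
def box(x0,x1,y0,y1,z0,z1):return np.array([[x,y,z] for x in(x0,x1) for y in(y0,y1) for z in(z0,z1)])/1e3
d=np.array([1,1])/2**.5;e=np.array([1,-1])/2**.5
tail=np.array([[*(-a*d+b*e),z] for a in(8,62) for b in(-7,7) for z in(0,40)])/1e3
SQ=[box(-14,75,-14,0,0,25),box(-14,0,-14,75,0,25),tail]
def place(P,x,y,z,yaw):
    c,s=np.cos(yaw),np.sin(yaw);return P@np.array([[c,-s,0],[s,c,0],[0,0,1]]).T+[x,y,z]
def render(n,p,roi,k=8):
    x,y,w,h=roi;m=np.zeros((h*k,w*k),np.uint8)
    for B in SQ:
        uv=(proj(n,place(B,*p))-[x,y]+.5)*k-.5
        cv2.fillConvexPoly(m,cv2.convexHull(np.round(uv*16).astype(np.int32)),255,shift=4)
    return cv2.GaussianBlur(cv2.resize(m,(w,h),interpolation=cv2.INTER_AREA).astype(float)/255,(0,0),.5)
def fit(imgs,p0,rois,free=(0,1,2,3)):
    obs={n:np.clip((imgs[n][r[1]:r[1]+r[3],r[0]:r[0]+r[2]].max(2).astype(float)-45)/85,0,1) for n,r in rois.items()}
    sc=np.array([.01,.01,.01,.1])
    def full(v):
        p=np.array(p0,float);p[list(free)]+=np.array(v)*sc[list(free)];return p
    f=lambda v:sum(((render(n,full(v),rois[n])-obs[n])**2).sum() for n in rois)
    S=np.vstack([np.zeros(len(free)),np.eye(len(free))])
    r=minimize(f,S[0],method='Nelder-Mead',options=dict(initial_simplex=S,xatol=1e-3,fatol=1e-4))
    return full(r.x),r.fun
E
python3 - <<'E'
from h import *
im={n:cv2.imread(f'pics/{n}0.png') for n in("top","scene")}
o=unproj('top',[[200+178/5,155+183/5]],.029)[0]
w=unproj('top',[[200+300/5,155+122/5],[200+115/5,155+78/5]],.029);v=w-o;print(o,np.degrees(np.arctan2(v[:,1],v[:,0])),np.linalg.norm(v,axis=1))
yaw=np.arctan2(v[0,1],v[0,0])
ro={'top':(214,164,56,52),'scene':(336,240,56,46)}
for rr in (ro,{'top':ro['top']},{'scene':ro['scene']}):
    p,c=fit(im,[o[0],o[1],.004,yaw],rr,(0,1,2,3) if len(rr)==2 else (0,1,3));print(p,np.degrees(p[3]),c,len(rr))
# mat
m=(im['top'].max(2)<60).astype(np.uint8);n,l,st,ce=cv2.connectedComponentsWithStats(m[150:245,195:290]);
mm=cv2.morphologyEx(m[150:245,195:290],cv2.MORPH_CLOSE,np.ones((25,25)));r=cv2.minAreaRect(np.argwhere(mm)[:,::-1].astype(np.float32));bx=cv2.boxPoints(r)+[195,150];W=unproj('top',bx,.004);print('mat',W.mean(0),np.linalg.norm(W-np.roll(W,1,0),axis=1))
g=im['top'].min(2)[140:200,325:405];np.set_printoptions(linewidth=250)
n,l,st,ce=cv2.connectedComponentsWithStats((g>170).astype(np.uint8))
for i in range(1,n):
    if st[i,4]>15:
        pt=np.argwhere(l==i)[:,::-1]+[325,140];wt=g[l==i].astype(float)
        vx,vy,x0,y0=cv2.fitLine(pt.astype(np.float32),cv2.DIST_HUBER,0,.01,.01).ravel();t=(pt-[x0,y0])@[vx,vy]
        E=[[x0+vx*q,y0+vy*q] for q in(t.min(),t.max())];W=unproj('top',E,.06);dd=W[1]-W[0];print('panel',np.round(E,1),W,np.degrees(np.arctan2(dd[1],dd[0])),np.linalg.norm(dd))
t=im['top'];s=im['scene']
f=lambda im,x,y,w,h:cv2.resize(im[y:y+h,x:x+w],(w*10,h*10),interpolation=cv2.INTER_CUBIC)
cv2.imwrite('pics/case.png',np.vstack([f(t,332,125,70,32),f(t,332,157,70,35)])[:600]) 
E
```

```text
[0.54784232 0.31340353 0.029     ] [-63.37556081  30.94234689] [0.08138425 0.07654491]
[ 0.55354108  0.31140202  0.00973825 -1.04950845] -60.13240488715011 401.88702385899313 2
[ 0.55452508  0.31309063  0.004      -1.05332739] -60.35121400317275 142.58946323061141 1
[ 0.55047016  0.30859166  0.004      -1.05362953] -60.36852511173346 260.2375616158648 1
mat [0.53486865 0.32105445 0.004     ] [0.23249    0.19676105 0.2392331  0.1962796 ]
panel [[374.  183. ]
 [390.1 156. ]] [[ 0.56039076 -0.09866402  0.06      ]
 [ 0.64206207 -0.15002815  0.06      ]] -32.16631325760127 0.09648045446421644
```

View pics/case.png

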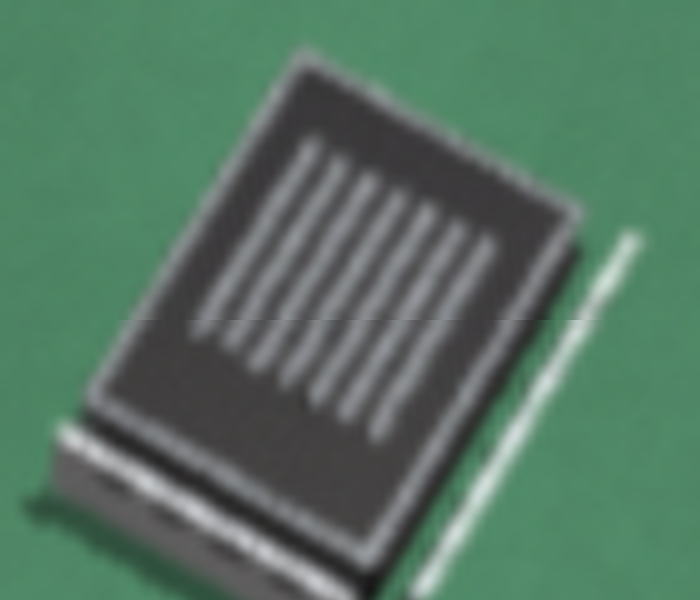

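The top view shows the end-panel edge from (374,183) to about (395,149) and the side-panel edge from (338,168.5) to (367,184.7). The near corner of the case body is at (369,181.5) and its far corner at (362.5,131). The silhouette fit was contaminated by green pixels, so I'll mask those out and refit.

```bash
sed -i 's/imgs\[n\]\(.*\).max(2).astype(float)-45)\/85/imgs[n]\1.min(2).astype(float)-90)\/60/' h.py; grep -n "obs=" h.py; python3 - <<'E'
from h import *
im={n:cv2.imread(f'pics/{n}0.png') for n in("top","scene")}
ro={'top':(214,164,56,52),'scene':(336,240,56,46)}
for rr in (ro,{'top':ro['top']},{'scene':ro['scene']}):
    p,c=fit(im,[.5535,.312,.004,-1.05],rr,(0,1,2,3) if len(rr)==2 else (0,1,3));print(p,np.degrees(p[3]),c)
    if len(rr)==2: P=p
W=unproj('top',[[369,181.5],[389.5,146.2],[362.5,131.2],[341.5,165]],.06);print(W)
for i in range(4):
    d_=W[(i+1)%4]-W[i];print(np.linalg.norm(d_),np.degrees(np.arctan2(d_[1],d_[0])))
W=unproj('top',[[338,168.5],[367,184.7],[395.2,149],[374,183]],.06);print(W)
for i in(0,2):
    d_=W[i]-W[i+1];print(np.linalg.norm(d_),np.degrees(np.arctan2(d_[1],d_[0])))
V=[]
for n in ro:
    v=cv2.resize(im[n],None,fx=8,fy=8,interpolation=cv2.INTER_CUBIC)
    for B in SQ:
        h=cv2.convexHull(((proj(n,place(B,*P))+.5)*8-.5).astype(np.int32));cv2.polylines(v,[h],True,(0,0,255),1)
    x,y,w,h=ro[n];V.append(v[y*8:y*8+360,x*8:x*8+400])
g=[]
for n,(a,b) in {'top':(352,130),'scene':(230,170)}.items():g.append(cv2.resize(im[n],None,fx=7,fy=7,interpolation=cv2.INTER_CUBIC)[b*7:b*7+240*1,a*7:a*7+400])
g[1]=cv2.resize(im['scene'][175:223,233:298],(400,240),interpolation=cv2.INTER_CUBIC)
g[0]=cv2.resize(im['top'][127:194,330:402],(400,240),interpolation=cv2.INTER_CUBIC)
cv2.imwrite('pics/fit.png',np.vstack([np.hstack(V),np.hstack(g)]))
E
```

```text
24:    obs={n:np.clip((imgs[n][r[1]:r[1]+r[3],r[0]:r[0]+r[2]].min(2).astype(float)-90)/60,0,1) for n,r in rois.items()}
[ 0.55371211  0.31148306  0.01038173 -1.04613194] -59.93894502561938 72.11314438503067
[ 0.55490201  0.31340762  0.004      -1.05157709] -60.25092884531202 38.95671935842191
[ 0.54997077  0.30794054  0.004      -1.04409505] -59.82224002278386 25.00954068951282
[[ 0.56516768 -0.08410483  0.06      ]
 [ 0.67270662 -0.14979448  0.06      ]
 [ 0.72112132 -0.07064396  0.06      ]
 [ 0.61671438 -0.00448285  0.06      ]]
0.1260148930424644 -31.41847455439759
0.09278355536587773 58.54675418167735
0.12360461791618726 147.63818017712606
0.09485104642301416 -122.91873134389377
[[ 0.60615353  0.00617319  0.06      ]
 [ 0.55560005 -0.07783971  0.06      ]
 [ 0.66370839 -0.16643111  0.06      ]
 [ 0.56040016 -0.09864941  0.06      ]]
0.09805009733304479 58.96321547831195
0.12355949433419544 -33.269336838582284
```

View pics/fit.png

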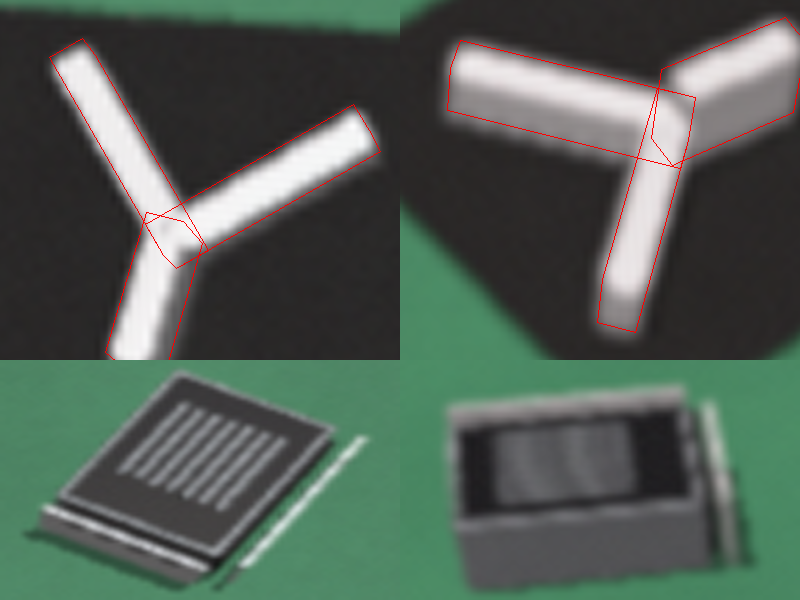

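The square's origin is about (.5525,.3107) with yaw −60°. The two views disagree by about 5 mm. The case origin is about (.551,−.088) with yaw about −32°. The grip point works out at about (.508,.323), with TCP z .183 and jaw angle 75°. Moving now.

```bash
python3 -m jog '[[[38,48,0,10],[38,48,0,10],[38,48,0,10],[38,48,0,10],[38,48,0,10],[38,48,0,10],[38,48,0,10],[38,48,0,10]]]' 60 100; python3 -m jog '[[[8,60,-10,9],[8,60,-10,9],[8,60,-10,9],[8,60,-10,9],[8,60,-10,9],[8,60,-10,9],[8,60,-10,9],[8,60,-10,7]]]'
```

```text
t: 1.1
tcp_pos: [0.4697, -0.2171, 0.4046]
tool_rot: [0.999, 0.049, -0.0, -0.0]
force: [0.5, -0.7, -0.1]
finger_gap: 0.6
t: 2.1
tcp_pos: [0.5327, 0.2632, 0.324]
tool_rot: [0.79, 0.613, -0.0, 0.0]
force: [-0.4, -0.3, -0.3]
finger_gap: 0.604
```

```bash
python3 -m jog '[[[-6,15,-10,0],[-6,15,-10,0],[-6,15,-15,0],[-6,14,-15,0],[0,0,-15,0],[0,0,0,0],[0,0,0,0],[0,0,0,0]]]'
python3 - <<'E'
from h import *
print(manip.sense()['tcp_pos'])
V=[]
for n,(x,y) in {'top':(195,150),'scene':(325,205)}.items():
    i=manip.snapshot(n)[:,:,::-1].copy();cv2.imwrite(f'pics/{n}1.png',i);V.append(cv2.resize(i[y:y+80,x:x+80],(400,400),interpolation=cv2.INTER_CUBIC))
cv2.imwrite('pics/v1.png',np.hstack(V))
E
```

```text
t: 3.1
tcp_pos: [0.5093, 0.3198, 0.2603]
tool_rot: [0.792, 0.61, 0.001, 0.0]
force: [-0.0, -0.1, -0.1]
finger_gap: 0.605
[0.50931377 0.31981601 0.26034001]
```

View pics/v1.png

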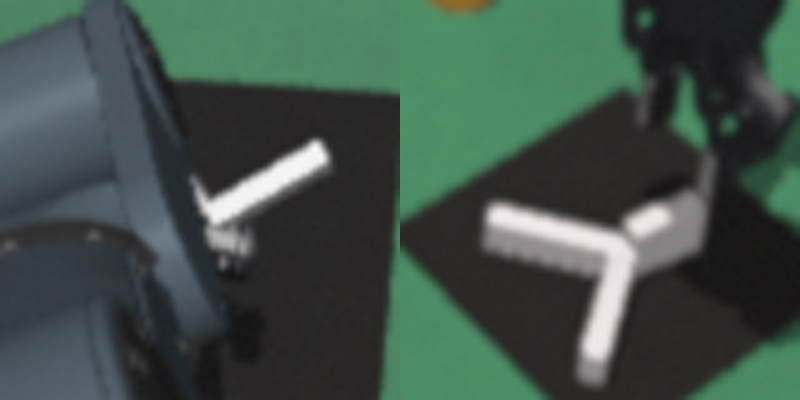

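In the scene crop the fingers straddle the tail (tail end at px (383,246)), with the jaw tips on either side of it. Descending and gripping.

```bash
python3 -m jog '[[[-1,3,-15,0],[0,0,-20,0],[0,0,-20,0],[0,0,-15,0],[0,0,-7,0],[0,0,0,0],[0,0,0,0],[0,0,0,0]]]'; python3 -m jog '[[[0,0,0,0],[0,0,0,0],[0,0,0,0],[0,0,0,0],[0,0,0,0],[0,0,0,0],[0,0,0,0],[0,0,0,0]]]' 0 110
```

```text
t: 4.2
tcp_pos: [0.5081, 0.3233, 0.1835]
tool_rot: [0.792, 0.611, 0.001, 0.0]
force: [1.0, -0.6, 0.5]
finger_gap: 0.601
t: 5.2
tcp_pos: [0.5079, 0.3231, 0.1832]
tool_rot: [0.792, 0.611, 0.0, 0.0]
force: [-1.2, -0.7, 5.6]
finger_gap: 0.151
```

```bash
python3 -m jog '[[[0,0,18,0],[0,0,18,0],[0,0,18,0],[0,0,18,0],[-4,-53,0,3.5],[-4,-53,0,3.5],[-4,-53,0,3.5],[-4,-53,0,3.5]]]'; python3 -m jog '[[[-4,-54,0,3.5],[-4,-54,0,3.5],[-4,-54,0,3.5],[-3,-54,0,3.2],[0,0,0,0],[0,0,0,0],[0,0,0,0],[0,0,0,0]]]'
python3 - <<'E'
from h import *
s=manip.sense();print(s['tcp_pos'],s['tool_rot'],s['force'],s['ft_torque'],s['finger_gap'])
print(unproj('top',[318,227],.02))
V=[]
for n,(x,y) in {'top':(325,120),'scene':(220,160)}.items():
    i=manip.snapshot(n)[:,:,::-1].copy();cv2.imwrite(f'pics/{n}2.png',i);V.append(cv2.resize(i[y:y+80,x:x+80],(400,400),interpolation=cv2.INTER_CUBIC))
cv2.imwrite('pics/v2.png',np.hstack(V))
E
```

```text
t: 6.2
tcp_pos: [0.4918, 0.1097, 0.2558]
tool_rot: [0.711, 0.704, 0.001, 0.001]
force: [0.7, 0.2, -2.1]
finger_gap: 0.148
t: 7.2
tcp_pos: [0.4768, -0.1036, 0.2548]
tool_rot: [0.622, 0.783, -0.0, -0.0]
force: [-0.5, 0.9, -2.0]
finger_gap: 0.146
[ 0.476767   -0.10357694  0.25481394] [ 6.21761060e-01  7.83206961e-01 -3.98607236e-05 -1.96890518e-04] [-0.53180192  0.90666334 -1.97952663] [-0.02469973  0.14881129  0.01134436] 0.14611277029973743
[[0.43805239 0.06810206 0.02      ]]
```

View pics/v2.png

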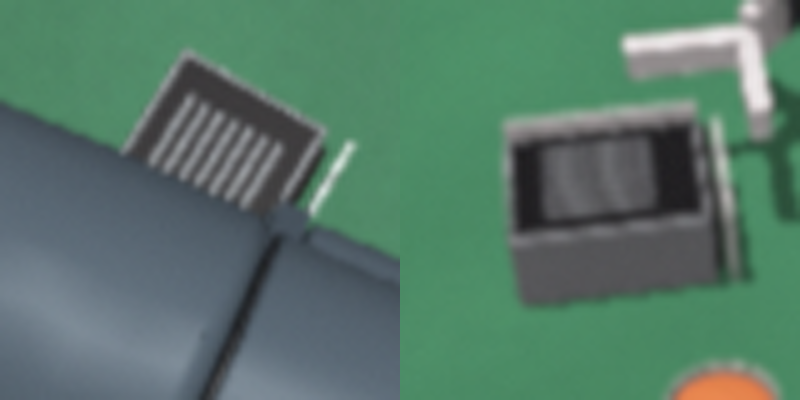

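In the scene crop, the square hangs outside the near corner of the case with each leg parallel to its panel. I'll lower it outside the corner and take a force baseline.

```bash
cat > st.py <<'E'
from station import manip
import numpy as np,sys
Y=np.radians(-31.9);B=np.array([float(v) for v in open('base.txt').read().split()]) if len(sys.argv)<2 else np.zeros(6)
s=manip.sense();w=np.r_[s['force'],s['ft_torque']]
if len(sys.argv)>1: open('base.txt','w').write(' '.join(map(str,w)))
w=w-B;c,n=np.cos(Y),np.sin(Y)
q=s['tool_rot'];psi=2*np.arctan2(q[1],q[0]);yaw=psi-np.radians(135)
p=s['tcp_pos'][:2]*1e3+46*np.array([np.cos(yaw+np.pi/4),np.sin(yaw+np.pi/4)])-[551,-88]
print('t %.2f N_side %.2f N_end %.2f Fz %.2f T %s  sq in case x %.2f y %.2f yaw %.2f z %.4f gap %.3f tilt %s'%(s['t'],-(c*w[0]+n*w[1]),-(-n*w[0]+c*w[1]),w[2],w[3:].round(2),c*p[0]+n*p[1],-n*p[0]+c*p[1],np.degrees(yaw),s['tcp_pos'][2],s['finger_gap'],np.round(q[2:],4)))
E
python3 -m jog '[[[0,0,-10,0],[0,0,-12,0],[0,0,-12,0],[0,0,-12,0],[0,0,-11,0],[0,0,0,0],[0,0,0,0],[0,0,0,0]]]' >/dev/null; python3 st.py b
python3 -m jog '[[[1.4,0.3,0,0],[1.4,0.3,0,0],[1.4,0.3,0,0],[1.4,0.3,0,0],[1.4,0.3,0,0],[0,0,0,0],[0,0,0,0],[0,0,0,0]]]'>/dev/null; python3 st.py
python3 -m jog '[[[1.4,0.3,0,0],[1.4,0.3,0,0],[0,0,0,0],[0,0,0,0],[0,0,0,0],[0,0,0,0],[0,0,0,0],[0,0,0,0]]]'>/dev/null; python3 st.py
```

```text
t 8.30 N_side 0.03 N_end 0.05 Fz -2.34 T [-0.06  0.13  0.02]  sq in case x -21.33 y -21.03 yaw -32.01 z 0.1981 gap 0.148 tilt [0.0001 0.0005]
t 9.30 N_side -0.27 N_end -0.34 Fz -1.23 T [-0.02  0.02 -0.06]  sq in case x -16.42 y -16.12 yaw -32.02 z 0.1977 gap 0.148 tilt [-0.     -0.0001]
t 10.30 N_side -0.31 N_end 0.74 Fz -1.28 T [ 0.02  0.   -0.02]  sq in case x -14.29 y -14.11 yaw -32.02 z 0.1977 gap 0.150 tilt [-0.  0.]
```

```bash
python3 - <<'E'
from h import *
i=manip.snapshot('scene')[:,:,::-1].copy();cv2.imwrite('pics/scene3.png',i)
cv2.imwrite('pics/v3.png',cv2.resize(i[168:228,235:315],(800,600),interpolation=cv2.INTER_CUBIC))
E
```

```text
(no output)
```

View pics/v3.png

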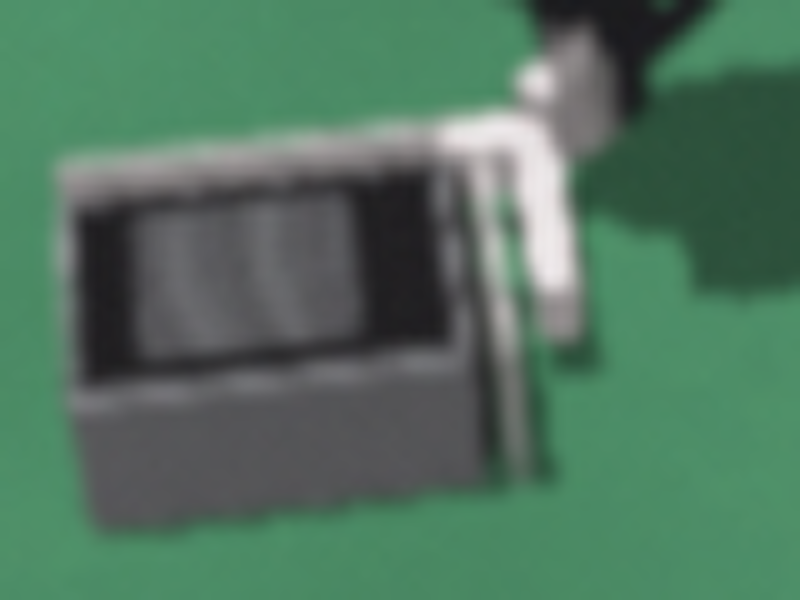

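The square (outer corner near px (289,181)) sits just outside both panels, with its legs parallel to them. I'll advance in small steps by feel.

```bash
for i in 1; do python3 -m jog '[[[0.7,0.15,0,0],[0.7,0.15,0,0],[0.7,0.15,0,0],[0.7,0.15,0,0],[0.7,0.15,0,0],[0.7,0.15,0,0],[0,0,0,0],[0,0,0,0]]]'>/dev/null; python3 st.py;done
python3 -m jog '[[[0.7,0.15,0,0],[0.7,0.15,0,0],[0.7,0.15,0,0],[0.7,0.15,0,0],[0,0,0,0],[0,0,0,0],[0,0,0,0],[0,0,0,0]]]'>/dev/null; python3 st.py
```

```text
t 11.35 N_side 0.21 N_end -0.61 Fz -0.97 T [ 0.02  0.03 -0.03]  sq in case x -11.21 y -11.12 yaw -32.01 z 0.1977 gap 0.146 tilt [-0. -0.]
t 12.35 N_side -0.21 N_end -0.18 Fz -0.61 T [0.07 0.01 0.01]  sq in case x -9.15 y -9.14 yaw -32.02 z 0.1977 gap 0.150 tilt [-0. -0.]
```

```bash
python3 -m jog '[[[0.7,0.15,0,0],[0.7,0.15,0,0],[0.7,0.15,0,0],[0.7,0.15,0,0],[0.7,0.15,0,0],[0,0,0,0],[0,0,0,0],[0,0,0,0]]]'>/dev/null; python3 st.py;python3 -m jog '[[[0.7,0.15,0,0],[0.7,0.15,0,0],[0.7,0.15,0,0],[0,0,0,0],[0,0,0,0],[0,0,0,0],[0,0,0,0],[0,0,0,0]]]'>/dev/null; python3 st.py
```

```text
t 13.35 N_side 0.67 N_end 2.82 Fz -0.25 T [-0.34  0.37 -0.12]  sq in case x -6.72 y -6.75 yaw -32.02 z 0.1976 gap 0.147 tilt [-0.0001 -0.0003]
t 14.35 N_side 0.46 N_end 3.20 Fz -1.27 T [-0.28  0.21 -0.11]  sq in case x -4.91 y -5.11 yaw -32.01 z 0.1977 gap 0.148 tilt [0.     0.0002]
```

```bash
python3 -m jog '[[[0.7,0.15,0,0],[0.7,0.15,0,0],[0.7,0.15,0,0],[0,0,0,0],[0,0,0,0],[0,0,0,0],[0,0,0,0],[0,0,0,0]]]'>/dev/null; python3 st.py;python3 -m jog '[[[0.7,0.15,0,0.3],[0.7,0.15,0,0],[0,0,0,0],[0,0,0,0],[0,0,0,0],[0,0,0,0],[0,0,0,0],[0,0,0,0]]]'>/dev/null; python3 st.py
```

```text
t 15.35 N_side 1.18 N_end 3.81 Fz -0.34 T [-0.41  0.47 -0.15]  sq in case x -3.51 y -3.70 yaw -32.02 z 0.1977 gap 0.149 tilt [-0.     -0.0001]
t 16.35 N_side 2.18 N_end 5.17 Fz 0.12 T [-0.48  0.59 -0.23]  sq in case x -2.74 y -2.53 yaw -31.72 z 0.1977 gap 0.147 tilt [-0.0001 -0.0002]
```

```bash
python3 -m jog '[[[0.4,-0.25,0,0],[0.4,-0.25,0,0],[0.4,-0.25,0,0],[0,0,0,0],[0,0,0,0],[0,0,0,0],[0,0,0,0],[0,0,0,0]]]'>/dev/null; python3 st.py;python3 -m jog '[[[0.4,-0.25,0,0],[0.4,-0.25,0,0],[0.4,-0.25,0,0],[0,0,0,0],[0,0,0,0],[0,0,0,0],[0,0,0,0],[0,0,0,0]]]'>/dev/null; python3 st.py
```

```text
t 17.35 N_side 3.33 N_end 4.53 Fz 1.11 T [-0.26  0.77 -0.19]  sq in case x -2.14 y -2.51 yaw -31.70 z 0.1976 gap 0.150 tilt [-0.0003 -0.0013]
t 18.35 N_side 5.09 N_end 5.03 Fz 0.58 T [-0.25  0.85 -0.15]  sq in case x -1.19 y -2.51 yaw -31.70 z 0.1975 gap 0.147 tilt [-0.0005 -0.0021]
```

```bash
python3 -m jog '[[[0.7,0.15,0,0],[0.7,0.15,0,0],[0,0,0,0],[0,0,0,0],[0,0,0,0],[0,0,0,0],[0,0,0,0],[0,0,0,0]]]'>/dev/null; python3 st.py;python3 -m jog '[[[0.7,0.15,0,0],[0,0,0,0],[0,0,0,0],[0,0,0,0],[0,0,0,0],[0,0,0,0],[0,0,0,0],[0,0,0,0]]]'>/dev/null; python3 st.py
```

```text
t 19.35 N_side 3.76 N_end 5.51 Fz 0.68 T [-0.34  0.97 -0.23]  sq in case x -0.42 y -1.76 yaw -31.69 z 0.1973 gap 0.146 tilt [-0.0008 -0.0026]
t 20.35 N_side 5.09 N_end 6.60 Fz -0.38 T [-0.5   1.15 -0.27]  sq in case x -0.14 y -1.50 yaw -31.69 z 0.1973 gap 0.146 tilt [-0.0011 -0.003 ]
```

```bash
python3 -m jog '[[[0.3,0.07,0,0.3],[0,0,0,0],[0,0,0,0],[0,0,0,0],[0,0,0,0],[0,0,0,0],[0,0,0,0],[0,0,0,0]]]'>/dev/null; python3 st.py;python3 -m jog '[[[0,0,0,-0.6],[0,0,0,0],[0,0,0,0],[0,0,0,0],[0,0,0,0],[0,0,0,0],[0,0,0,0],[0,0,0,0]]]'>/dev/null; python3 st.py
```

```text
t 21.35 N_side 5.02 N_end 8.87 Fz 1.17 T [-0.65  1.28 -0.45]  sq in case x -0.14 y -1.33 yaw -31.44 z 0.1973 gap 0.149 tilt [-0.0011 -0.0032]
t 22.35 N_side 4.52 N_end 8.20 Fz 1.33 T [-0.55  1.29 -0.09]  sq in case x 0.10 y -1.48 yaw -31.92 z 0.1973 gap 0.146 tilt [-0.0013 -0.0032]
```

```bash
python3 -m jog '[[[0.4,-0.25,0,0.25],[0.4,-0.25,0,0],[0,0,0,0],[0,0,0,0],[0,0,0,0],[0,0,0,0],[0,0,0,0],[0,0,0,0]]]'>/dev/null; python3 st.py;python3 -m jog '[[[0.4,-0.25,0,0],[0.4,-0.25,0,0],[0,0,0,0],[0,0,0,0],[0,0,0,0],[0,0,0,0],[0,0,0,0],[0,0,0,0]]]'>/dev/null; python3 st.py
```

```text
t 23.35 N_side 4.89 N_end 7.87 Fz 1.42 T [-0.5   1.27 -0.2 ]  sq in case x 0.76 y -1.41 yaw -31.72 z 0.1972 gap 0.154 tilt [-0.0013 -0.0035]
t 24.35 N_side 5.46 N_end 7.39 Fz 0.84 T [-0.5   1.34 -0.2 ]  sq in case x 1.68 y -1.43 yaw -31.72 z 0.1972 gap 0.148 tilt [-0.0013 -0.0036]
```

```bash
python3 -m jog '[[[0.4,-0.25,0,0],[0.4,-0.25,0,0],[0,0,0,0],[0,0,0,0],[0,0,0,0],[0,0,0,0],[0,0,0,0],[0,0,0,0]]]'>/dev/null; python3 st.py;python3 -m jog '[[[0.4,-0.25,0,0],[0.4,-0.25,0,0],[0,0,0,0],[0,0,0,0],[0,0,0,0],[0,0,0,0],[0,0,0,0],[0,0,0,0]]]'>/dev/null; python3 st.py
```

```text
t 25.35 N_side 5.87 N_end 6.59 Fz 0.63 T [-0.52  1.33 -0.19]  sq in case x 2.50 y -1.41 yaw -31.72 z 0.1972 gap 0.148 tilt [-0.0013 -0.0037]
t 26.35 N_side 6.48 N_end 7.85 Fz 0.59 T [-0.38  1.39 -0.18]  sq in case x 2.93 y -1.40 yaw -31.71 z 0.1971 gap 0.149 tilt [-0.0015 -0.0045]
```

```bash
python3 -m jog '[[[0.4,-0.25,0,0],[0.4,-0.25,0,0],[0,0,0,0],[0,0,0,0],[0,0,0,0],[0,0,0,0],[0,0,0,0],[0,0,0,0]]]'>/dev/null; python3 st.py;python3 -m jog '[[[0.3,0.07,0,0],[0.2,-0.12,0,0],[0,0,0,0],[0,0,0,0],[0,0,0,0],[0,0,0,0],[0,0,0,0],[0,0,0,0]]]'>/dev/null; python3 st.py
```

```text
t 27.35 N_side 7.19 N_end 7.19 Fz 2.83 T [-0.26  1.49 -0.16]  sq in case x 3.35 y -1.43 yaw -31.71 z 0.1971 gap 0.147 tilt [-0.0017 -0.0052]
t 28.35 N_side 8.01 N_end 8.56 Fz 2.60 T [-0.36  1.58 -0.19]  sq in case x 3.53 y -1.34 yaw -31.71 z 0.1971 gap 0.146 tilt [-0.0019 -0.0056]
```

```bash
python3 -m jog '[[[0.4,-0.1,0,0],[0.4,-0.1,0,0],[0.4,-0.1,0,0],[0,0,0,0],[0,0,0,0],[0,0,0,0],[0,0,0,0],[0,0,0,0]]]'>/dev/null; python3 st.py; python3 - <<'E'
from station import manip
s=manip.sense();print(s['q'].round(4),s['tau'].round(2))
E
```

```text
t 29.35 N_side 8.84 N_end 9.52 Fz 3.90 T [-0.4   1.76 -0.2 ]  sq in case x 4.03 y -1.18 yaw -31.69 z 0.1969 gap 0.148 tilt [-0.0023 -0.0067]
[-4.1250e-01  7.3230e-01  1.8382e+00 -2.0000e-03  5.8520e-01 -2.2139e+00] [  3.01 -43.34 -13.5    1.06  -2.89  -0.17]
```

```bash
python3 -m jog '[[[0.4,-0.1,0,0],[0.4,-0.1,0,0],[0.4,-0.1,0,0],[0.4,-0.1,0,0],[0.4,-0.1,0,0],[0,0,0,0],[0,0,0,0],[0,0,0,0]]]'>/dev/null; python3 st.py; python3 -m jog '[[[0.4,-0.1,0,0],[0.4,-0.1,0,0],[0,0,0,0],[0,0,0,0],[0,0,0,0],[0,0,0,0],[0,0,0,0],[0,0,0,0]]]'>/dev/null; python3 st.py
```

```text
t 30.35 N_side 11.59 N_end 12.03 Fz 4.42 T [-0.49  2.14 -0.14]  sq in case x 4.86 y -0.87 yaw -31.67 z 0.1968 gap 0.153 tilt [-0.003  -0.0085]
t 31.35 N_side 11.93 N_end 11.88 Fz 4.33 T [-0.45  2.23 -0.18]  sq in case x 5.21 y -0.76 yaw -31.67 z 0.1967 gap 0.147 tilt [-0.0032 -0.0092]
```

```bash
python3 -m jog '[[[0.3,0,0,-0.2],[0,0,0,0],[0,0,0,0],[0,0,0,0],[0,0,0,0],[0,0,0,0],[0,0,0,0],[0,0,0,0]]]'>/dev/null; python3 st.py; python3 -m jog '[[[0.3,0,0,0],[0,0,0,0],[0,0,0,0],[0,0,0,0],[0,0,0,0],[0,0,0,0],[0,0,0,0],[0,0,0,0]]]'>/dev/null; python3 st.py;  python3 - <<'E'
from h import *
i=manip.snapshot('scene')[:,:,::-1].copy();cv2.imwrite('pics/scene4.png',i)
cv2.imwrite('pics/v4.png',cv2.resize(i[168:228,235:315],(800,600),interpolation=cv2.INTER_CUBIC))
E
```

```text
t 32.35 N_side 12.15 N_end 11.94 Fz 4.86 T [-0.45  2.34 -0.08]  sq in case x 5.39 y -0.75 yaw -31.82 z 0.1966 gap 0.148 tilt [-0.0035 -0.0094]
t 33.35 N_side 12.33 N_end 12.87 Fz 4.26 T [-0.52  2.41 -0.06]  sq in case x 5.49 y -0.68 yaw -31.82 z 0.1966 gap 0.153 tilt [-0.0036 -0.0097]
```

View pics/v4.png

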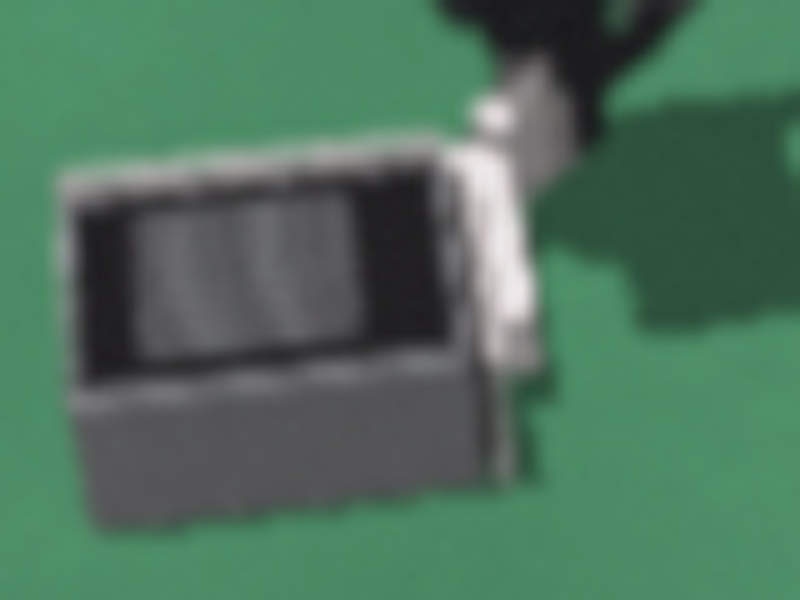

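```bash
python3 -m jog '[[[0.4,-0.05,0,0],[0.4,-0.05,0,0],[0.3,-0.05,0,0],[0,0,0,0],[0,0,0,0],[0,0,0,0],[0,0,0,0],[0,0,0,0]]]'>/dev/null; python3 st.py; python3 -m jog '[[[0,0,0,0],[0,0,0,0],[0,0,0,0],[0,0,0,0],[0,0,0,0],[0,0,0,0],[0,0,0,0],[0,0,0,0]]]'>/dev/null; python3 st.py
```

```text
t 34.40 N_side 14.55 N_end 13.71 Fz 5.10 T [-0.58  2.63 -0.09]  sq in case x 5.90 y -0.46 yaw -31.81 z 0.1965 gap 0.145 tilt [-0.004  -0.0107]
t 35.40 N_side 14.41 N_end 13.30 Fz 5.88 T [-0.64  2.64 -0.09]  sq in case x 5.90 y -0.45 yaw -31.81 z 0.1965 gap 0.145 tilt [-0.004  -0.0106]
```

The scene crop shows the panels pushed in, with the legs against them around px (280–288,184–200). I held about 14 N measured on each side, which I estimate at about 12 N normal after friction. Retreating along the diagonal; in the same turn I'll measure the mat centre.

```bash
python3 -m jog '[[[-1,-0.2,0,0],[-1.5,-0.2,0,0],[-2,-0.3,0,0],[-3,-0.6,0,0],[-6,-1.4,0,0],[-8,-1.8,0,0],[-8,-1.8,0,0],[-8,-1.8,0,0]]]'>/dev/null; python3 st.py
python3 - <<'E'
from h import *
a=[]
for n,q in {'top':[[212.2,164.8],[276,169],[272,233],[206,230]],'scene':[[370,223],[414,262],[368,293.5],[323,256]]}.items():
    W=unproj(n,q,.004);a.append(W.mean(0));print(n,W.mean(0),np.linalg.norm(W-np.roll(W,1,0),axis=1))
im={n:cv2.imread(f'pics/{n}0.png') for n in("top","scene")}
# initial inner corner/mid by each view (fits at z=.004)
for p in([.5549,.3134],[.5500,.3079]):
    y=np.radians(-60);print('mid',np.array(p)+5e-3*np.array([np.cos(y)-np.sin(y),np.sin(y)+np.cos(y)]))
E
```

```text
t 36.40 N_side -0.31 N_end -0.84 Fz -0.72 T [ 0.02  0.01 -0.02]  sq in case x -14.57 y -25.79 yaw -31.99 z 0.1980 gap 0.151 tilt [0.0002 0.0009]
top [0.5307846  0.29953315 0.004     ] [0.20304839 0.19800071 0.19884582 0.19855904]
scene [0.53703545 0.30775291 0.004     ] [0.20533613 0.19535503 0.18179864 0.17868369]
mid [0.56173013 0.31156987]
mid [0.55683013 0.30606987]
```

```bash
python3 -m jog '[[[0,0,15,0],[0,0,15,0],[0,0,15,0],[0,0,15,0],[0,40,0,-3.5],[0,50,0,-3.5],[0,55,0,-3.5],[0,55,0,-3.5]]]' >/dev/null; python3 -m jog '[[[1,55,0,-3.5],[1,55,0,-3.5],[0,55,0,-3.5],[0,45,0,-3.5],[0,18,0,0],[0,0,0,0],[0,0,0,0],[0,0,0,0]]]'; python3 st.py
```

```text
t: 38.4
tcp_pos: [0.4824, 0.3145, 0.2577]
tool_rot: [0.794, 0.608, -0.001, -0.0]
force: [-0.3, -0.2, -2.7]
finger_gap: 0.149
t 38.40 N_side 0.13 N_end 0.24 Fz -0.40 T [0.11 0.   0.02]  sq in case x -226.90 y 318.74 yaw -60.07 z 0.2577 gap 0.149 tilt [-0.0005 -0.    ]
```

```bash
python3 -m jog '[[[0,1,-15,0],[0,0,-20,0],[0,0,-15,0],[0,0,-10,0],[0,0,-6,0],[0,0,-4,0],[0,0,-2,0],[0,0,0,0]]]'; python3 -m jog '[[[0,0,-1,0],[0,0,-0.8,0],[0,0,0,0],[0,0,0,0],[0,0,0,0],[0,0,0,0],[0,0,0,0],[0,0,0,0]]]'; python3 st.py
```

```text
t: 39.4
tcp_pos: [0.4823, 0.317, 0.1859]
tool_rot: [0.793, 0.609, 0.0, 0.0]
force: [-0.8, 0.3, -2.3]
finger_gap: 0.148
t: 40.4
tcp_pos: [0.4822, 0.3169, 0.1839]
tool_rot: [0.793, 0.609, 0.0, 0.0]
force: [-0.8, -0.6, -3.4]
finger_gap: 0.149
t 40.40 N_side 0.36 N_end 0.85 Fz -1.04 T [ 0.12 -0.03 -0.06]  sq in case x -228.39 y 320.82 yaw -59.96 z 0.1839 gap 0.149 tilt [0. 0.]
```

```bash
python3 -m jog '[[[0,0,-0.4,0],[0,0,-0.4,0],[0,0,-0.4,0],[0,0,0,0],[0,0,0,0],[0,0,0,0],[0,0,0,0],[0,0,0,0]]]'; python3 st.py
```

```text
t: 41.4
tcp_pos: [0.4822, 0.3169, 0.1832]
tool_rot: [0.793, 0.609, 0.0, 0.0]
force: [-2.3, -1.6, 4.6]
finger_gap: 0.148
t 41.40 N_side 1.10 N_end 2.53 Fz 6.98 T [-0.1   0.2  -0.07]  sq in case x -228.41 y 320.82 yaw -59.96 z 0.1832 gap 0.148 tilt [0.0001 0.    ]
```

It is in contact with the mat. Releasing, lifting clear, and moving aside for a final look.

```bash
python3 -m jog '[[[0,0,0,0],[0,0,0,0],[0,0,0,0],[0,0,0,0],[0,0,0,0],[0,0,0,0],[0,0,0,0],[0,0,0,0]]]' 60; python3 -m jog '[[[0,0,10,0],[0,0,20,0],[0,0,30,0],[0,0,40,0],[0,0,40,0],[0,-55,10,0],[0,-55,10,0],[0,-55,0,0]]]'; python3 -m jog '[[[0,-60,0,0],[0,-60,0,0],[0,-60,0,0],[0,-60,0,0],[-10,-60,0,0],[-20,-55,0,0],[-20,-55,0,0],[0,0,0,0]]]'
python3 - <<'E'
from h import *
for n in("top","scene"):
    cv2.imwrite(f'pics/{n}5.png',manip.snapshot(n)[:,:,::-1])
t=cv2.imread('pics/top5.png');s=cv2.imread('pics/scene5.png')
f=lambda im,x,y,w,h:cv2.resize(im[y:y+h,x:x+w],(400,300),interpolation=cv2.INTER_CUBIC)
cv2.imwrite('pics/v5.png',np.vstack([np.hstack([f(t,195,155,100,75),f(t,325,125,80,60)]),np.hstack([f(s,318,220,100,75),f(s,225,165,80,60)])]))
im={'top':t,'scene':s}
for rr in ({'top':(205,162,72,72)},{'scene':(330,226,72,62)}):
    p,c=fit(im,[.533,.302,.004,-1.05],rr,(0,1,3));y=p[3];print('mid',p[:2]+5e-3*np.array([np.cos(y)-np.sin(y),np.sin(y)+np.cos(y)]),np.degrees(y),c)
E
```

```text
t: 42.4
tcp_pos: [0.4822, 0.3169, 0.1827]
tool_rot: [0.793, 0.609, 0.0, 0.0]
force: [-1.2, 0.1, 1.1]
finger_gap: 0.6
t: 43.4
tcp_pos: [0.4822, 0.1506, 0.3444]
tool_rot: [0.793, 0.609, 0.001, 0.001]
force: [1.5, 0.1, -0.8]
finger_gap: 0.597
t: 44.4
tcp_pos: [0.4312, -0.262, 0.3435]
tool_rot: [0.795, 0.606, -0.0, 0.002]
force: [0.2, -0.2, -0.6]
finger_gap: 0.597
mid [0.53603964 0.30694399] -60.301630579026416 30.36666982126754
mid [0.53132789 0.30136826] -60.14388167806103 23.7987681600499
```

View pics/v5.png

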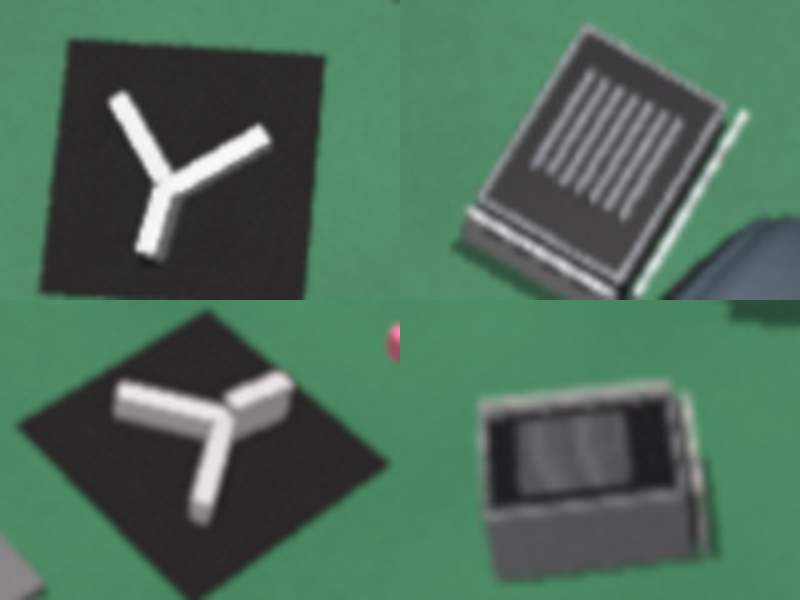

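The square lies flat near the middle of the mat (top px (236,202)). Both panels sit closer to the case body than at the start, and nothing else has moved. Handing in.

```bash
python3 -c "
from station import manip
print(manip.sign_off())"
```

```text
the job is handed in; nothing more can be done
None
```

I gripped the square by its tail and pressed it onto the near corner of the case until both panels stopped moving. I then laid it back on the mat, let go, and signed off about 45 s in.

- **Force:** the force felt reached 12–14.5 N towards each panel at the end of each step. I estimate 10.5–12 N of that was true panel load after friction between the legs and panels. It stayed in the 12–14.5 N range for about 3 s, including a full second of holding still. I never read more than 15 N, but I read the force only at the end of each step.
- **Panels home and flush:** force rose sharply with almost no further movement on both sides, so clips and seals appear bottomed out. I corrected the turn until the twist about the vertical was near zero (−0.09 Nm). The last pictures show both panels closer to the case than at the start, but not finely enough to see a small gap.
- **Square on the mat:** its middle is about 9 mm from the mat's centre in the top view. The two views differed by about 5 mm. In the pictures, nothing around it has moved.
- **Not level while pressing:** the arm gave under load and tipped about 1.3°, and the jog command offers no way to correct tilt. The legs were therefore that far off level during the press.

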